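# Set the ratchet display stand to its fourth click and stand the shaker on it

### The job

Lift the display stand's round wooden head straight up until its ratchet has clicked exactly four times, and let go so that the column settles on that fourth notch. Then stand the copper cocktail shaker gently upright in the middle of the head and let go of it, without dropping it, pressing hard on the stand or disturbing anything else on the counter.

Things in the scene. Friction and masses are not known exactly. Their poses are not given: they have to be found in the camera images.
- stand: Ratchet display stand, fixed to the counter: wood base plate 130 x 90 x 8 mm, two steel cheeks (outer faces at y = +-32 mm, x from -22 to +50 mm) up to 107 mm, brass collar between them, vertical brass column in the middle. Origin: on the column's axis at counter height; z up, +x is the side of the red pawl block, which is clamped between the cheeks at a height that differs each time by up to 30 mm.
- column: The stand's sliding column with its head; origin on its axis, at counter height when fully down (as it starts). The first click comes after 12 to 42 mm of lift, each further one 12 mm later. The spring pawl never stops it going up but holds it going down: a click too many cannot be taken back. Let go, it sinks by its weight until the last tooth passed rests on the pawl.
- head_top (a point): Centre of the head's top. Head: round wooden disc 60 mm across, 24 mm thick, flat rubber top; moves only vertically, travel 94 mm. Fully down: top 150 mm above the counter, underside 19 mm above the collar. Lifting takes 4 to 8 N; from 9 to 3 mm before each click it climbs by 6 to 12 N, then falls suddenly to -2 to 5 N. The click (pawl snapped in) comes 3 mm after that fall starts; the next climb begins 3 mm past the click.
- notch4: Fourth ring tooth from the top of the column, brass, 34 mm across, one of five 12 mm apart; origin on the column's axis in its flat underside, 126 mm below the top of the head. After four clicks this underside rests on the pawl.
- shaker: Copper cocktail shaker, rigid and closed, standing loose on the counter: body 58 mm across up to 80 mm, then a shoulder and a cap 30 mm across, 106 mm high in all, about 0.25 kg. Origin: centre of its underside; z up.
- tumbler_a: Glass tumbler, 76 mm across, 85 mm high, loose bystander. Origin: centre of its underside.
- tumbler_b: Another such glass tumbler, bystander.
- coasters: Stack of cork coasters, 96 mm across, 24 mm high, bystander. Origin: centre of its underside.
- jigger: Brass jigger (spirit measure), waisted, 48 mm across, 85 mm high, bystander. Origin: centre of its underside.
- bottle: Green bottle, 72 mm across, 240 mm high, bystander. Origin: centre of its underside.
- decanter: Amber stoppered decanter, 96 mm across, 175 mm high, bystander. Origin: centre of its underside.
- barspoon: Bar spoon lying flat, 200 mm long, bystander.
Things that resemble listed ones, but are neither listed nor needed, are in the scene too. Leave any turquoise look-alike of the stand alone.

How it is judged:
By the outcome, as a careful person would: the job done as asked, in the order asked, and still so for the second after the job is handed in, with the robot touching nothing.
It also fails if it takes over 72 s, if anything falls off the work surface, if the arm or the gripper's body presses on something with over 40 N, if the wrist force passes 120 N, or if a joint passes its speed limit or range.

### The arm

A 6-joint arm with a two-finger parallel gripper is mounted at the origin on the work surface. World frame = base frame: x ahead of the robot, y to its left, z up, the work surface at z = 0. Lengths are in m, angles in rad, forces in N, time in s.
With the tool pointing down it reaches from about 0.25 to 0.725 m from the base axis. Payload 9.7 kg.
Tool frame: the origin (TCP) lies at the very end of the fingers, on their centre line; the grasp point (between the pads) lies 19 mm behind it (grip_depth is the distance from the TCP to the grasp point, in m); z points along the fingers, x is the direction in which the jaws open and shut, and the axes are right-handed (so a half turn about z gives the same grasp; the last joint's range is limited). The gripper opens to 85 mm and grips with 20 to 120 N. Pads are 22 mm wide; open, the fingers measure 114 mm over their backs; the gripper's body (76 mm by 85 mm) begins 54 mm behind the grasp point. The pads swing forward as they close: fully open they stand 13 mm farther back than shut.
Start: joints at [-1.294, 0.087, 0.176, 1.66, 0, 1.571], TCP at [0.15, -0.529, 0.231] pointing down, gripper open.
Joint ranges: [-3.13, 3.13], [-0.85, 1.81], [-1.15, 1.24], [-2.2, 2.28], [-1.44, 1.52], [-3.14, 3.14]. Speed limits (rad/s): [2.22, 2.22, 2.57, 3.14, 3.14, 3.14].

### API

Orientations are given as a unit quaternion [w, x, y, z].
In Python, from rig import * gives the robot as it stands. Calls block until the motion is done:
- move_pose(position, orientation): joint-space move of the TCP to a pose.
- move_l(position, attitude=None, v=0.15, threshold=None): straight line of the TCP; attitude=None keeps the orientation; v is the mean speed in m/s. With threshold (N) it stops when the force on the tool has changed by that much, and returns True; else False.
- goto_joints(angles): joint-space move.
- open_gripper() and close(effort=None): open the fingers fully, or close them until they stop; effort is the grip in N (None keeps the last).
- sleep(seconds).
- solve_ik(position, orientation): joint angles nearest the present ones, or None.
- state(): the state.
- grab_frame(name): name is "scene" or "top" or "wrist"; returns the picture (400x640x3 uint8, red, green, blue); there is no depth.
- get_calibration(name): a dict with "fovy" (degrees; the focal length in pixels is half the picture's height over the tangent of half this angle, whatever the lens; pixels are square), "cx", "cy" (the principal point, pixels), "D" ([k1, k2, p1, p2, k3] as OpenCV has them; the pictures are not rectified), "cam_to_world" (4x4, takes a point from camera to world coordinates); the wrist camera has in their place "tool_from_camera" (4x4, takes a point from camera to tool coordinates, whose origin is the TCP and whose axes are the tool frame's). Camera axes: x right, y up, looking along -z (the intrinsics and any distortion apply to the point x, -y, -z); pixel columns grow to the right and rows downward; lengths in m; the calibration is good to about 2 mm. A picture is of the moment at which its call begins: read the wrist's pose just before it. get_calibration takes no time and is no camera call.
A pose or a line that the arm cannot do raises Unreachable and nothing moves.
- job_done(): hands the job in, once; it reports no verdict.
Trained networks look in the newest picture that a camera, given by its name, has taken for a name from the list of things; names that differ only in an ending like _2 or _b are one class to them, and where a whole thing is asked for, a point or a joint stands for the part that bears it (a point fixed in the world has none). Each returns a list of dicts, best first, with "confidence" (0 to 1); they miss things now and then, are a little off and sometimes report something else, mostly with a low value. They report only what shows in the picture. A call takes as long as a camera call. They do not tell look-alikes from the thing itself.
- silhouettes(camera, thing): "region" (400x640 bool, what is visible of it) and "xy" ([column, row] in pixels, amid what is visible of it).
The state is a dict: "time": time; "joint_pos": joint angles; "joint_vel": joint speeds; "joint_torque": joint torques, N m; "position": TCP position; "orientation": TCP orientation; "ft_force": force on the tool from outside, world axes, zero at the start; "torque": the same for the moment, N m; "opening": finger opening in m.
Only numpy, scipy, OpenCV 4.12 (cv2) and the standard library are available. Lean on these libraries where they do the work, as an engineer would, in place of code of your own. Each camera call takes 0.05 s, during which the arm holds its last target. There are 200 camera calls.

## Working session

There is one attempt and no reset: what is moved stays moved. The work goes in short steps, each a Python script; the robot and the scene stay as the last script left them, time stands still between calls to the robot, and variables do not carry over. Pictures are saved under pics/ and viewed, about 8 in all and at most 12, crops included, and the job is handed in when it is done.

```bash
mkdir -p pics; ls; cat > h.py <<'E'
from rig import *
import numpy as np, cv2
def K(c):
    f=200/np.tan(np.radians(c["fovy"])/2)
    return np.array([[f,0,c["cx"]],[0,f,c["cy"]],[0,0,1.]])
def ray(c,uv,T=None):
    T=np.array(c["cam_to_world"]) if T is None else T
    p=cv2.undistortPoints(np.array([[uv]],float),K(c),np.array(c["D"],float)).ravel()
    d=T[:3,:3]@np.array([p[0],-p[1],-1.]); return T[:3,3],d/np.linalg.norm(d)
def atz(c,uv,z,T=None):
    o,d=ray(c,uv,T); return o+d*(z-o[2])/d[2]
def proj(c,P,T=None):
    T=np.array(c["cam_to_world"]) if T is None else T
    q=(np.linalg.inv(T)@np.c_[np.atleast_2d(P),np.ones(len(np.atleast_2d(P)))].T)[:3].T*[1,-1,-1]
    return cv2.projectPoints(q,np.zeros(3),np.zeros(3),K(c),np.array(c["D"],float))[0].reshape(-1,2)
E
python3 - <<'E'
from h import *
for n in("scene","top"):
    im=grab_frame(n); cv2.imwrite(f"pics/{n}0.png",im[...,::-1]); c=get_calibration(n)
    print(n,np.round(c["cam_to_world"],3).tolist(),c["fovy"],c["D"])
    for t in("stand","head_top","shaker","tumbler_a","coasters","jigger","bottle","decanter","barspoon"):
        for r in silhouettes(n,t):
            ys,xs=np.nonzero(r["region"])
            print(t,round(r["confidence"],2),np.round(r["xy"]),(xs.min(),xs.max(),ys.min(),ys.max()) if len(xs) else None, np.round(atz(c,r["xy"],.0)[:2],3))
print(state())
E
```

```text
pics
scene [[0.669, -0.501, 0.549, 1.175], [0.743, 0.442, -0.502, -0.587], [0.009, 0.744, 0.668, 0.919], [0.0, 0.0, 0.0, 1.0]] 55.18418346928899 [-0.00367724  0.          0.          0.          0.        ]
stand 0.87 [353. 141.] (np.int64(339), np.int64(373), np.int64(118), np.int64(158)) [0.247 0.443]
stand 0.63 [361. 184.] (np.int64(341), np.int64(380), np.int64(154), np.int64(203)) [0.464 0.261]
head_top 0.64 [357. 124.] (np.int64(348), np.int64(363), np.int64(117), np.int64(130)) [0.161 0.553]
head_top 0.62 [365. 159.] (np.int64(354), np.int64(368), np.int64(154), np.int64(168)) [0.37  0.384]
shaker 0.78 [272. 260.] (np.int64(262), np.int64(282), np.int64(242), np.int64(275)) [ 0.537 -0.202]
tumbler_a 0.87 [359. 246.] (np.int64(346), np.int64(371), np.int64(230), np.int64(265)) [0.673 0.036]
tumbler_a 0.82 [330. 277.] (np.int64(314), np.int64(342), np.int64(262), np.int64(296)) [ 0.698 -0.113]
tumbler_a 0.4 [292. 198.] (np.int64(277), np.int64(304), np.int64(190), np.int64(213)) [0.357 0.018]
coasters 0.55 [292. 199.] (np.int64(277), np.int64(304), np.int64(190), np.int64(213)) 
[... 2110 characters left out ...]
[ 0.718 -0.   ]
{'time': 1.0, 'joint_pos': array([-1.29397704e+00,  8.68617229e-02,  1.75927790e-01,  1.65978628e+00,
        9.76046895e-06,  1.57073253e+00]), 'joint_vel': array([-0.0006534 ,  0.00051426,  0.00068833, -0.00130986, -0.00059842,
        0.0005171 ]), 'joint_torque': array([-2.25289623e-03, -5.20110798e+01,  4.64862335e+01,  1.73793938e-03,
       -4.97351220e-05, -6.73966653e-06]), 'position': array([ 0.15031898, -0.52907011,  0.23131949]), 'orientation': array([ 1.90463111e-05,  7.97921919e-01, -6.02760823e-01,  3.33055421e-05]), 'ft_force': array([ 0.70983285, -0.12701821, -0.07119143]), 'torque': array([0.01663749, 0.07374679, 0.01686748]), 'opening': 0.08561268311179349}
```

View pics/scene0.png

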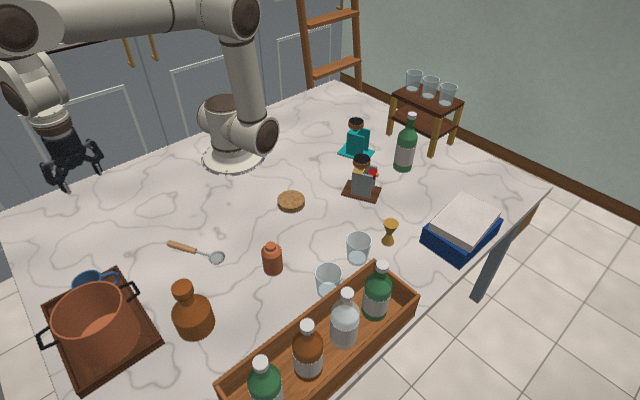

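View pics/top0.png

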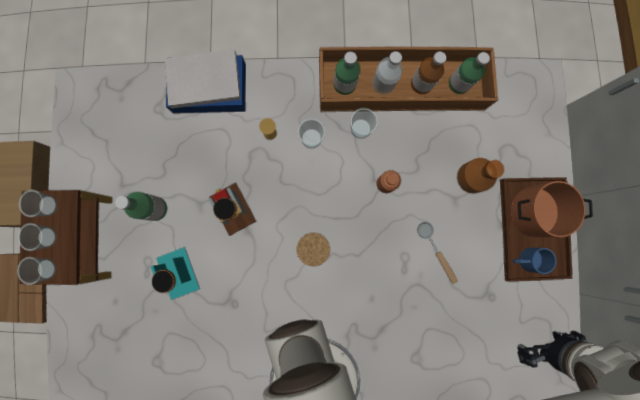

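The top view shows the real wood and steel stand at about (224,207), with the red pawl at its upper-left end. The turquoise look-alike is at (165,281), the shaker at (390,182) and the coasters at (313,250). The scene view agrees, with the stand at (361,180) and the shaker at (272,258). Next I'll refine both positions with the wrist camera.

```bash
cat >> h.py <<'E'
from scipy.spatial.transform import Rotation as R
def down(yaw): # tool z down, tool x at world yaw
    q=(R.from_euler('z',yaw)*R.from_euler('x',np.pi)).as_quat(); return [q[3],q[0],q[1],q[2]]
def wristT():
    s=state(); q=s["orientation"]; T=np.eye(4); T[:3,:3]=R.from_quat([q[1],q[2],q[3],q[0]]).as_matrix(); T[:3,3]=s["position"]
    return T@np.array(get_calibration("wrist")["tool_from_camera"])
E
python3 - <<'E'
from h import *
c=get_calibration("top"); cs=get_calibration("scene")
print("head",atz(c,(224,208),.145),atz(cs,(361,160),.145))
print("shaker",atz(c,(389,182),.05),atz(cs,(272,259),.045))
print(np.round(get_calibration("wrist")["tool_from_camera"],3).tolist(),get_calibration("wrist")["fovy"])
h=atz(c,(224,207),.145)[:2]
for y in np.radians([-155,-115,-65,-25,25,65,115,155]):
  for z in (.11,.34): 
    q=solve_ik([*h,z],down(y)); print(round(np.degrees(y)),z,None if q is None else np.round(q,2))
E
```

```text
head [0.48949607 0.22371294 0.145     ] [0.49099377 0.21776    0.145     ]
shaker [ 0.56032366 -0.21999526  0.05      ] [ 0.56412211 -0.21909309  0.045     ]
[[1.0, 0.0, -0.001, -0.001], [0.0, -0.966, -0.259, -0.065], [-0.001, 0.259, -0.966, -0.143], [0.0, 0.0, 0.0, 1.0]] 62.389753541136486
-155 0.11 [ 0.43  0.05 -0.09  1.42  0.   -1.58]
-155 0.34 [ 0.43  0.14  0.45  1.88  0.   -1.58]
-115 0.11 [ 0.43  0.05 -0.09  1.42  0.   -2.28]
-115 0.34 [ 0.43  0.14  0.45  1.88  0.   -2.28]
-65 0.11 [ 0.43  0.05 -0.09  1.42  0.    3.13]
-65 0.34 [0.43 0.14 0.45 1.88 0.   3.13]
-25 0.11 [ 0.43  0.05 -0.09  1.42  0.    2.43]
-25 0.34 [0.43 0.14 0.45 1.88 0.   2.43]
25 0.11 [ 0.43  0.05 -0.09  1.42  0.    1.56]
25 0.34 [0.43 0.14 0.45 1.88 0.   1.56]
65 0.11 [ 0.43  0.05 -0.09  1.42  0.    0.86]
65 0.34 [0.43 0.14 0.45 1.88 0.   0.86]
115 0.11 [ 0.43  0.05 -0.09  1.42  0.   -0.01]
115 0.34 [ 0.43  0.14  0.45  1.88  0.   -0.01]
155 0.11 [ 0.43  0.05 -0.09  1.42  0.   -0.71]
155 0.34 [ 0.43  0.14  0.45  1.88  0.   -0.71]
```

```bash
python3 - <<'E'
from h import *
def look(xy,z,yaw,thing,name):
    move_pose([*xy,z],down(yaw)); sleep(.3); T=wristT(); im=grab_frame("wrist"); 
    np.savez(f"{name}.npz",T=T,im=im); cv2.imwrite(f"pics/{name}.png",im[...,::-1]); c=get_calibration("wrist")
    for t in thing:
        for r in silhouettes("wrist",t):
            m=r["region"]; ys,xs=np.nonzero(m); np.savez(f"{name}_{t}.npz",m=m)if r is None else None
            print(name,t,round(r["confidence"],2),np.round(r["xy"],1),xs.min(),xs.max(),ys.min(),ys.max(), [np.round(atz(c,r["xy"],h,T)[:2],4) for h in (.08,.106,.15)])
s=state(); p=s["position"]; move_l([p[0],p[1],.27])
look((.562,-.2195),.23,-.37,["shaker"],"w_sh")
move_pose([.50,-.05,.32],down(.0))
look((.490,.221),.28,np.radians(115),["head_top","stand"],"w_hd")
print(state()["time"],state()["ft_force"])
a=cv2.hconcat([cv2.imread("pics/w_sh.png")[:,100:540],cv2.imread("pics/w_hd.png")[:,100:540]]); cv2.imwrite("pics/w2.png",cv2.resize(a,None,fx=.9,fy=.9))
E
```

```text
w_sh shaker 0.84 [323.  170.8] 292 354 134 204 [array([ 0.5634, -0.2142]), array([ 0.5653, -0.2092]), array([ 0.5686, -0.2008])]
w_hd head_top 0.94 [602.7  58.3] 546 639 18 97 [array([0.2784, 0.4228]), array([0.29  , 0.4055]), array([0.3095, 0.3761])]
w_hd head_top 0.75 [329.9 176.2] 294 362 142 212 [array([0.4964, 0.2323]), array([0.4914, 0.2294]), array([0.483 , 0.2244])]
w_hd stand 0.91 [547.1  71. ] 463 639 16 138 [array([0.3111, 0.3804]), array([0.3202, 0.3663]), array([0.3355, 0.3423])]
w_hd stand 0.64 [325.  161.3] 289 363 108 220 [array([0.4841, 0.2208]), array([0.48  , 0.2188]), array([0.4732, 0.2153])]
w_hd stand 0.55 [  8.5 201. ] 0 21 179 222 [array([ 0.6687, -0.073 ]), array([ 0.6506, -0.0527]), array([ 0.62  , -0.0185])]
6.2917 [0.06207472 0.54186233 0.54849587]
```

View pics/w2.png

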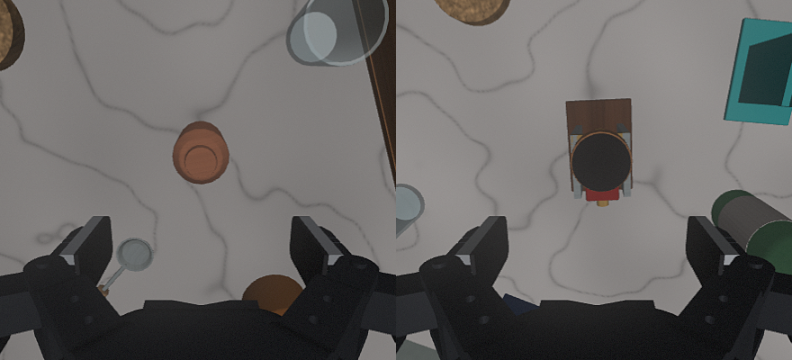

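The left panel shows the shaker standing with its cap at about (201,160). The right panel shows the stand with its dark head disc at (601,161) and the red pawl below it, lined up with the jaws. Next I'll fit both outlines precisely.

```bash
cat >> h.py <<'E'
from scipy.optimize import minimize
def ring(x,y,z,r):
    a=np.linspace(0,2*np.pi,48,endpoint=False); return np.c_[x+r*np.cos(a),y+r*np.sin(a),np.full(48,z)]
def fit(mask,rings,x0,cal,T=None): # rings: [(z,r)..]; max IoU of projected hull
    def cost(p):
        P=np.vstack([ring(p[0],p[1],z,r) for z,r in rings]); u=proj(cal,P,T)
        m=np.zeros((1600,2560),np.uint8); cv2.fillConvexPoly(m,cv2.convexHull((u*4+1.5).round().astype(np.int32)),1)
        m=cv2.resize(m*255,(640,400),interpolation=cv2.INTER_AREA)/255.
        return 1-np.minimum(m,mask).sum()/np.maximum(m,mask).sum()
    r=minimize(cost,x0,method="Nelder-Mead",options=dict(initial_simplex=[x0,x0+np.array([.008,0]),x0+np.array([0,.008])],xatol=1e-4,fatol=1e-5))
    return r.x,1-r.fun
E
python3 - <<'E'
from h import *
w=get_calibration("wrist")
d=np.load("w_hd.npz"); g=d["im"].max(2); m=(g<62).astype(np.uint8); 
n,l,st,ce=cv2.connectedComponentsWithStats(m); k=l[178,328]; print("dark",st[k],ce[k])
mm=cv2.morphologyEx((l==k).astype(np.uint8),cv2.MORPH_OPEN,np.ones((5,5),np.uint8))
print("head r29/30",*[fit(mm,[(.150,r)],np.array([.487,.222]),w,d["T"]) for r in(.028,.029,.030)])
d=np.load("w_sh.npz"); hsv=cv2.cvtColor(d["im"],cv2.COLOR_RGB2HSV)
m=((hsv[...,1]>90)).astype(np.uint8); n,l,st,ce=cv2.connectedComponentsWithStats(m); k=l[175,323]; print(st[k],ce[k])
mm=(l==k).astype(float)
print("shaker",fit(mm,[(.0,.029),(.08,.029),(.106,.015)],np.array([.562,-.219]),w,d["T"]),fit(mm,[(.0,.027),(.08,.029),(.106,.015)],np.array([.562,-.219]),w,d["T"]))
E
```

```text
dark [ 296  148   65   65 3272] [327.74113692 180.15984108]
head r29/30 (array([0.48759369, 0.22461944]), np.float64(0.972313828823405)) (array([0.4883596 , 0.22484643]), np.float64(0.9120404435918326)) (array([0.48898136, 0.22567831]), np.float64(0.8542865229724159))
[ 292  135   62   70 3251] [322.79329437 170.17471547]
shaker (array([ 0.56167183, -0.21680458]), np.float64(0.9238862724032711)) (array([ 0.56229534, -0.21598307]), np.float64(0.950142342131203))
```

```bash
cat >> h.py <<'E'
import json
def lift(zend,f0,log,step=.001,ndrops=99):
    """raise in small steps to zend; log (z,F); stop after ndrops sudden falls"""
    p=state()["position"].copy(); z=p[2]; run=[]; n=0
    while z<zend-1e-6:
        z=min(z+step,zend); move_l([TX,TY,z],v=.03); F=[]
        for _ in range(3): F.append(f0-state()["ft_force"][2]); sleep(.01)
        run.append((float(state()["position"][2]),float(np.mean(F)))); log.append(run[-1])
        w=[f for _,f in run[-4:]]
        if len(w)>1 and max(w)-w[-1]>4.5: n+=1; run=[]; print("DROP at",round(log[-1][0]*1000,1))
        if n>=ndrops: break
    return log
TX,TY=.4878,.2244
E
python3 - <<'E'
from h import *
move_l([TX,TY,.20],v=.15); sleep(.2); f=state()["ft_force"].copy()
print("contact",move_l([TX,TY,.116],v=.06,threshold=6)); sleep(.2); s=state(); print(s["time"],s["position"],s["ft_force"])
if s["position"][2]<.118:
    close(25); sleep(.3); s=state(); print(s["opening"],s["ft_force"]-f,s["torque"])
    cv2.imwrite("pics/grip.png",grab_frame("wrist")[...,::-1])
    print(s["time"],f)
E
```

```text
contact False
8.925 [0.48791924 0.2244572  0.11623912] [ 0.25816677  0.32173954 -0.06360534]
0.05941417446822981 [ 0.58179555 -5.7463356   4.36156222] [-1.20561886 -0.22480281  0.02959551]
9.5833 [-0.01441297  0.33903394  0.18434631]
```

View pics/grip.png

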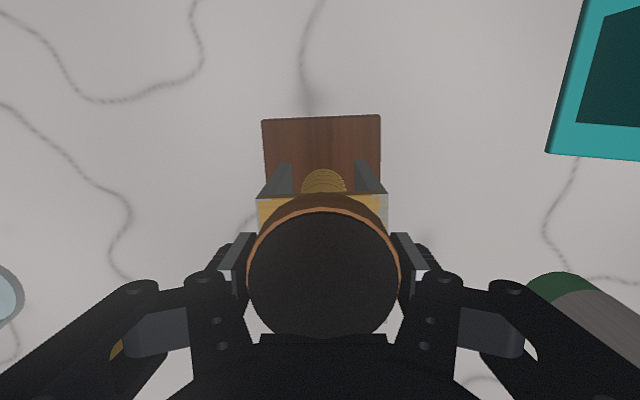

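The grip picture shows the head disc centred between the pads at about (323,270). The opening is 59 mm, which matches the 60 mm head. I'll relieve the small side force, tighten, and lift until the first fall in force.

```bash
sed -i 's/^TX,TY=.*/TX,TY=.4881,.2237/' h.py; python3 - <<'E'
from h import *
p=state()["position"]; move_l([TX,TY,.1162],v=.02); close(70); sleep(.2); s=state(); print(s["opening"],s["ft_force"],s["torque"],s["position"])
log=lift(.1162+.047,.18,[],ndrops=1)
json.dump(log,open("log.json","w")); print([(round(a*1000,1),round(b,1)) for a,b in log]); s=state(); print(s["time"],s["ft_force"])
E
```

```text
0.05839264106668601 [-2.29702695  0.30559838  5.71373057] [-0.43952391  0.14399959 -0.09377138] [0.48807357 0.22397105 0.11659947]
DROP at 152.3
[(116.8, 6.9), (118.2, 8.0), (119.5, 7.5), (120.6, 6.2), (121.6, 6.5), (122.7, 6.7), (123.6, 7.0), (124.6, 6.3), (125.6, 6.3), (126.6, 7.1), (127.6, 6.8), (128.6, 5.9), (129.6, 6.8), (130.6, 6.4), (131.6, 6.4), (132.6, 6.2), (133.6, 6.1), (134.6, 6.6), (135.6, 6.2), (136.6, 6.8), (137.6, 7.0), (138.6, 7.0), (139.6, 6.3), (140.6, 6.9), (141.6, 6.3), (142.6, 6.9), (143.6, 7.2), (144.6, 7.1), (145.5, 7.1), (146.1, 10.0), (146.6, 12.2), (147.5, 13.8), (148.3, 14.0), (149.3, 14.5), (150.7, 10.4), (152.3, 8.3)]
20.2 [ 1.9460783   4.21250273 -6.49793489]
```

```bash
python3 - <<'E'
from h import *
log=lift(.1905,.18,[]); print([(round(a*1000,1),round(b,1)) for a,b in log]); s=state(); print(s["time"],s["ft_force"],s["opening"])
cv2.imwrite("pics/up.png",grab_frame("scene")[130:210,320:400,::-1].repeat(6,0).repeat(6,1))
E
```

```text
DROP at 164.6
DROP at 176.5
DROP at 188.5
[(153.2, 5.9), (154.8, 1.5), (155.1, 5.6), (155.9, 5.8), (156.9, 6.3), (157.7, 8.4), (158.2, 11.0), (158.9, 13.0), (159.7, 14.1), (160.6, 13.8), (161.6, 13.7), (163.1, 10.8), (164.6, 7.9), (166.5, 1.8), (167.0, 5.4), (167.9, 6.6), (168.9, 6.8), (169.6, 7.5), (170.2, 10.3), (170.8, 12.9), (171.6, 13.7), (172.5, 14.4), (173.5, 13.9), (175.1, 11.2), (176.5, 7.9), (178.6, 1.1), (179.0, 4.9), (179.9, 6.1), (180.8, 6.1), (181.6, 7.7), (182.2, 10.2), (182.8, 12.4), (183.6, 13.3), (184.5, 14.1), (185.4, 13.8), (186.9, 10.3), (188.5, 8.1), (189.9, 5.2), (190.3, 5.2)]
30.925 [ 1.09720198  5.62557309 -4.33214098] 0.05801865086442443
```

View pics/up.png

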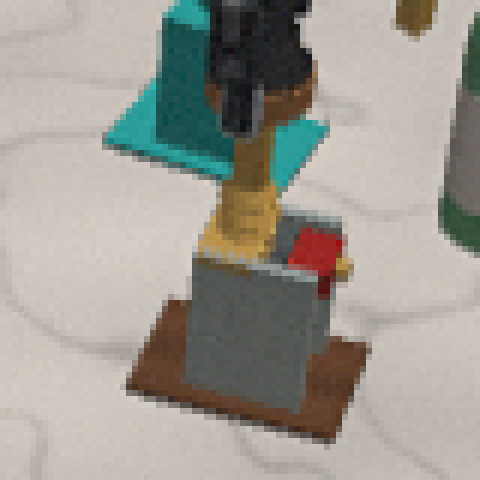

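The force log shows the first click at 154.8, then 166.5 and 178.6, exactly 12 mm apart. The fourth is due at about 190.6. I'll go just past it, then settle and release.

```bash
python3 - <<'E'
from h import *
log=lift(.1925,.18,[],step=.0007); print([(round(a*1000,1),round(b,1)) for a,b in log])
z=.1925; out=[]
while z>.187:
    z-=.0005; move_l([TX,TY,z],v=.02); sleep(.03); F=.18-state()["ft_force"][2]; out.append((round(state()["position"][2]*1000,1),round(F,1)))
    if F<-4: break
print(out); s=state(); print(s["time"],s["ft_force"])
E
```

```text
[(190.9, 3.9), (191.3, 5.9), (191.9, 7.1), (191.9, 7.0)]
[(np.float64(191.4), np.float64(7.4)), (np.float64(191.1), np.float64(6.6)), (np.float64(190.9), np.float64(4.1)), (np.float64(190.8), np.float64(1.3)), (np.float64(190.7), np.float64(-2.4)), (np.float64(190.6), np.float64(-4.1))]
33.775 [-2.23205833  4.05003985  4.23589645]
```

```bash
python3 - <<'E'
from h import *
open_gripper(); sleep(.2); print(state()["ft_force"])
move_l([TX,TY,.26],v=.1); move_l([TX,TY,.345],v=.2); sleep(.2); T=wristT(); im=grab_frame("wrist"); np.savez("w_up.npz",T=T,im=im)
cv2.imwrite("pics/up2.png",grab_frame("scene")[130:210,320:400,::-1].repeat(6,0).repeat(6,1))
w=get_calibration("wrist"); m=(im.max(2)<62).astype(np.uint8); u=proj(w,[[.488,.2244,.222]],T)[0].round().astype(int)
n,l,st,ce=cv2.connectedComponentsWithStats(m); k=l[u[1],u[0]]; mm=cv2.morphologyEx((l==k).astype(np.uint8),cv2.MORPH_OPEN,np.ones((5,5),np.uint8)); print(u,st[k])
for z in(.200,.208,.212,.216,.220,.224,.228,.232): print(z,*fit(mm,[(z,.028)],np.array([.487,.223]),w,T))
print(state()["time"])
E
```

```text
[0.09521595 0.28387816 0.31857893]
[323 185] [ 290  152   68   66 3495]
0.2 [0.49083418 0.22651657] 0.8688707714553874
0.208 [0.48989685 0.22567127] 0.9169009056742716
0.212 [0.48999052 0.22578669] 0.9424859061608606
0.216 [0.48951268 0.2253154 ] 0.9663535591162986
0.22 [0.488559   0.22496877] 0.9815441495187973
0.224 [0.48761535 0.22446291] 0.9717929434809507
0.228 [0.48697536 0.22406047] 0.9461805629360075
0.232 [0.48653037 0.22364761] 0.9173138701773981
36.1
```

View pics/up2.png

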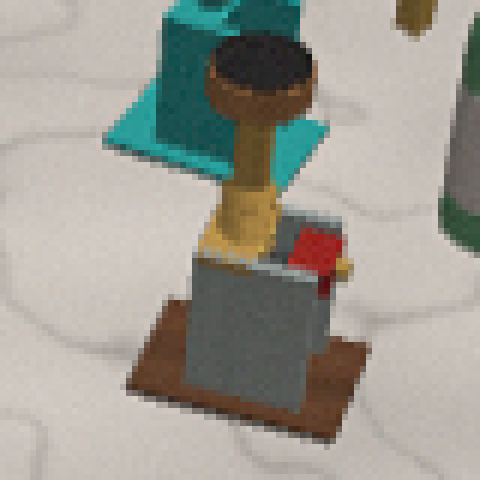

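The picture shows the head held up at the fourth notch with nothing else moved. The head top is at about z = 0.221. Now the shaker.

```bash
python3 - <<'E'
from h import *
sx,sy=.562,-.217; Y=-.37
move_pose([sx,sy,.23],down(Y)); sleep(.2); f=state()["ft_force"].copy()
print(move_l([sx,sy,.046],v=.12,threshold=8)); s=state(); print(s["position"])
close(20); sleep(.2); s=state(); print("open",s["opening"],s["ft_force"]-f,s["position"]); close(40); sleep(.2)
s=state(); T=wristT(); im=grab_frame("wrist"); cv2.imwrite("pics/shgrip.png",im[...,::-1]); np.savez("w_g.npz",T=T,im=im)
json.dump([s["position"].tolist(),f.tolist()],open("g.json","w")); print(s["opening"],s["ft_force"]-f,s["time"])
w=get_calibration("wrist"); print("expected cap px",proj(w,[[sx,sy,.106]],T), "axes tool x,y world",R.from_euler('z',Y).as_matrix()[:2,:2])
E
```

```text
False
[ 0.56242537 -0.21717908  0.04678563]
open 0.057618011949589085 [ 0.53611183 -0.90603124  5.9978721 ] [ 0.56226664 -0.21712801  0.04655052]
0.0572545875468074 [-1.13997824 -0.33113811  7.13496712] 40.6667
expected cap px [[324.41772492 333.48790662]] axes tool x,y world [[ 0.93232735  0.36161543]
 [-0.36161543  0.93232735]]
```

View pics/shgrip.png

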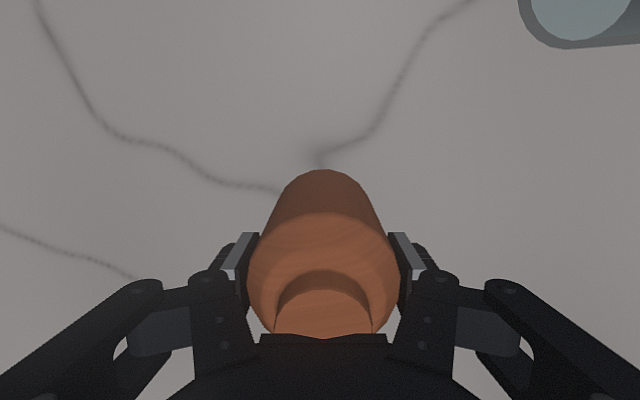

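The shaker is held centred between the pads, with its shoulder's far edge at about (323,211) and its base's far edge at about (323,168). I'll use those two edges to get its offset along tool y.

```bash
python3 - <<'E'
from h import *
w=get_calibration("wrist"); Tc=np.array(w["tool_from_camera"]); T=np.load("w_g.npz")["T"]; Tt=T@np.linalg.inv(Tc); z0=Tt[2,3]
for dy in(-.004,-.002,0,.002,.004):
    # tool coords: z down
    print(dy,proj(w,[[0,dy+.029,z0],[0,dy+.029,z0-.08]],Tc).round(1).tolist())
print("tool y in world",Tt[:3,1],Tt[:3,3])
E
```

```text
-0.004 [[324.1, 252.8], [324.7, 343.0]]
-0.002 [[324.1, 255.7], [324.7, 347.3]]
0 [[324.1, 258.6], [324.7, 351.5]]
0.002 [[324.1, 261.5], [324.7, 355.8]]
0.004 [[324.1, 264.4], [324.7, 359.9]]
tool y in world [-3.61598514e-01 -9.32333907e-01  1.09759097e-05] [ 0.56228775 -0.21710833  0.04671237]
```

```bash
python3 - <<'E'
from h import *
w=get_calibration("wrist"); Tc=np.array(w["tool_from_camera"]); T=np.load("w_g.npz")["T"]; Tt=T@np.linalg.inv(Tc); z0=Tt[2,3]
for dy in(-.004,-.002,0,.002,.004):
    print(dy,proj(w,[[0,dy-.029,z0],[0,dy-.029,z0-.08]],Tc).round(1)[:,1], proj(w,[[0,dy-.015,z0-.106]],Tc).round(1)[:,1])
E
```

```text
-0.004 [161. 201.] [275.7]
-0.002 [164.4 206.6] [282.1]
0 [167.8 212. ] [288.4]
0.002 [171.1 217.5] [294.6]
0.004 [174.5 222.8] [300.8]
```

The offset is about 0 mm, so the shaker is centred on the tool. Next: lift, carry and place.

```bash
python3 - <<'E'
from h import *
sx,sy=.5623,-.2171; X,Yy=.4880,.2243
move_l([sx,sy,.07],v=.05); move_l([sx,sy,.345],v=.25); sleep(.1); print(state()["ft_force"],state()["opening"])
move_pose([.53,-.02,.36],down(0.)); move_pose([X,Yy,.345],down(.43)); 
move_l([X,Yy,.283],v=.08); sleep(.3); f=state()["ft_force"].copy()
hit=move_l([X,Yy,.258],v=.012,threshold=2.0); sleep(.2); s=state(); print(hit,s["position"],s["ft_force"]-f,s["ft_force"],s["torque"],s["time"])
cv2.imwrite("pics/place.png",grab_frame("scene")[110:210,310:410,::-1].repeat(5,0).repeat(5,1))
E
```

```text
[-0.03676116  1.00071998 -3.12920759] 0.05729935611493227
True [0.48801281 0.22430384 0.27058477] [ 0.35125757 -0.14221756  7.26830478] [ 0.21916456 -0.37969989  5.3472981 ] [-0.04031383  0.08292725  0.00698219] 47.05
```

View pics/place.png

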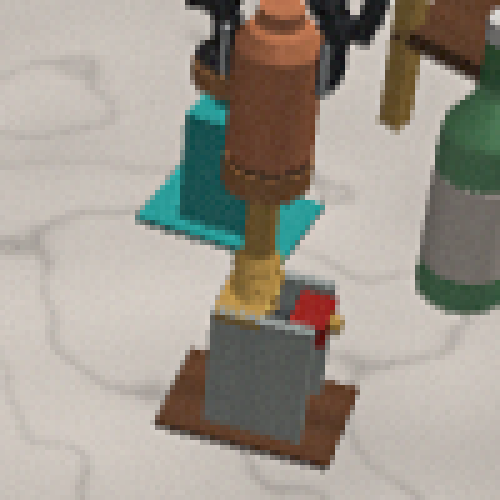

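The shaker sits centred on the head. Contact puts the head top at z ≈ 0.224, as expected for four notches. Next: release and retreat.

```bash
python3 - <<'E'
from h import *
X,Yy=.4880,.2243
p=state()["position"]; move_l([X,Yy,p[2]+.0003],v=.01); sleep(.1); print(state()["ft_force"])
open_gripper(); sleep(.3); print(state()["ft_force"])
move_l([X,Yy,.30],v=.05); move_l([X,Yy,.42],v=.15); sleep(.3); T=wristT(); im=grab_frame("wrist")
w=get_calibration("wrist"); print("exp cap px",proj(w,[[.488,.2244,.33],[.488,.2244,.304]],T).round(1).tolist())
sc=grab_frame("scene"); a=np.hstack([im[60:360,170:470],sc[90:190,310:410].repeat(3,0).repeat(3,1)]); cv2.imwrite("pics/end.png",a[...,::-1])
hsv=cv2.cvtColor(im,cv2.COLOR_RGB2HSV); u=proj(w,[[.488,.2244,.32]],T)[0].astype(int)
n,l,st,ce=cv2.connectedComponentsWithStats((hsv[...,1]>90).astype(np.uint8)); k=l[u[1],u[0]]; print(st[k])
print(fit((l==k).astype(float),[(.224,.027),(.304,.029),(.33,.015)],np.array([.488,.2244]),w,T)); print(state()["time"])
E
```

```text
[0.16182065 0.86664245 0.78954487]
[ 0.58099197 -0.52091734 -0.38343707]
exp cap px [[323.6, 195.7], [323.7, 186.9]]
[ 289  130   80   90 4983]
(array([0.48820433, 0.22588068]), np.float64(0.767707470795332))
50.2583
```

View pics/end.png

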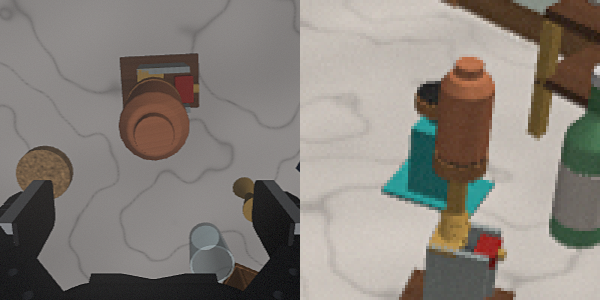

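The shaker stands upright and centred on the head, with its cap at about (154,132) in the left crop, close to the expected (154,136). The gripper is clear, so I'm handing in.

```bash
python3 -c "
from rig import *
job_done(); print(state()['time'])"
```

```text
the job is handed in; nothing more can be done
the job is handed in; nothing more can be done
```

I lifted the head through four clicks, let it settle on the fourth notch, stood the copper shaker in the middle of it, and handed the job in at about 50 s of the 72 s allowed.

- **Clicks:** The force log shows four climb-and-fall cycles, at tool heights of about 154.8, 166.5, 178.6 and 190.6 mm. The force dip at the fourth click was only partly sampled. However, the column took the load when lowered to 190.6 mm and did not sink back 12 mm to the third notch.
- **Head height:** The camera fit put the head top at 0.220–0.224 m. The shaker's touchdown put it at about 0.224 m.
- **Placing:** The shaker touched down with about 7 N, which I eased to near zero before letting go. The last picture shows it upright and centred to roughly 1–2 mm, with the gripper clear. Nothing else looked disturbed in the views I took.
- **Weak check:** The final outline fit of the shaker overlapped only 77%, because the wood behind it merged into the mask. I relied on the picture and the cap position instead: it was expected at row 196 and seen at about 192.

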